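# Run a clay scale up to its set weight

### The arm

A 6-joint arm with a two-finger parallel gripper is mounted at the origin on the work surface. World frame = base frame: x ahead of the robot, y to its left, z up, the work surface at z = 0. Lengths are in m, angles in rad, forces in N, time in s.
With the tool pointing down it reaches from about 0.3 to 0.775 m from the base axis. Payload 14.6 kg.
Tool frame: the origin (TCP) lies midway between the tips of the shut fingers; the grasp point (between the pads) lies 19 mm behind it (grasp_offset is the distance from the TCP to the grasp point, in m); z points along the fingers, y is the line along which they close (so a half turn about z gives the same grasp; the last joint's range is limited). The gripper opens to 94 mm and grips with 3 to 60 N. Pads are 16 mm wide; open, the fingers measure 119 mm over their backs; the gripper's body (75 mm by 177 mm) begins 78 mm behind the grasp point.
Start: joints at [1.177, 0.3, 1.521, -0, 1.321, -0.067], TCP at [0.177, 0.521, 0.178] pointing down, gripper open.
Joint ranges: [-3.03, 3.03], [-0.79, 2.21], [0.23, 2.52], [-1.04, 4.18], [0, 3.07], [-2.55, 2.55]. Speed limits (rad/s): [2.22, 2.22, 2.57, 3.14, 3.14, 3.14].

### API

Orientations are given as [roll, pitch, yaw] about the fixed x, y, z axes, in that order (R = Rz(yaw) Ry(pitch) Rx(roll)).
In Python, from station import * gives the robot as it stands. The module is installed in compiled form; this text tells all that it offers.
- The arm moves only by the tool send_rows, never from a script. Its argument "rows" is a list of rows, each an object of numbers: "dx", "dy", "dz": the shift along the tool's x, y, z in mm; "roll": the turn about the tool's z in degrees; "jaw": the closure, from -1 (fully open) to 1 (shut). In form: [{"dx": .., "dy": .., "dz": .., "roll": .., "jaw": ..}, ...]. A call has 1 to 12 rows; each row shifts and turns the commanded pose from where the row before left it, along the tool's axes as they then stand; what a row does not reach is not made up. A row lasts 1/12 s, in which the tool goes at most 41.7 mm and 7.16 degrees, less where a joint would pass 70% of its speed; a pose out of reach is approached as far as the arm can. A call is refused whole if a number of a shift passes 41.7 or a number of a turn 7.16, either way. A call with a gripper value outside its range is refused whole. The fingers move at their own pace and stop on an object; "force" is the grip in N (left out, the last holds). Time passes only in rows, so rows that do not move let the fingers close. It gives the time, the measured TCP pose, the force, the opening and the grip force at its end, in the units of the state.
- get_obs(): the state, without advancing time (a new reading comes with each control period).
- camera(name): name is "scene" or "top" or "wrist"; returns a dict with "frame" (384x512x3 uint8, red, green, blue), "z_map" (384x512 float32, m along the optical axis (not along the pixel's ray), 0 where there is no reading), "camera_matrix" (3x3 intrinsics, pixels), "D" ([k1, k2, p1, p2, k3] as OpenCV has them; the pictures are not rectified), "rvec" (rotation vector, rad) and "tvec" (3), from world to camera coordinates, as OpenCV has them. Camera axes: x right, y down, z forward; pixel columns grow to the right and rows downward; lengths in m; the calibration is good to about 2 mm. A picture is of the moment at which its call begins.
- hand_in(): hands the job in; it is judged then, once.
The state is a dict: "time_s": time; "qpos": joint angles; "joint_vel": joint speeds; "tau": joint torques, N m; "ee_pos": TCP position; "eef_rot": TCP orientation; "force": force on the tool from outside, world axes, zero at the start; "moment": the same for the moment, N m; "grip_width": finger opening in m; "grip_force": force on a finger pad.
Only numpy, scipy, OpenCV 4.12 (cv2) and the standard library are available. Lean on these libraries where they do the work, as an engineer would, in place of code of your own. Each camera call takes 0.05 s, during which the arm holds its last target. There are 200 camera calls.

### The job

Before clay is portioned, check that the dial scale runs freely: with the fingertips press down on a bare corner of its weighing plate until the needle stands between the two prongs of the marker clip on the dial's rim, without running past the clip, and keep it there for a second. Then ease the plate back up under the fingers, so that the needle does not whip back, and leave the scale standing with its needle back at the bowl's reading. Only press the plate: do not touch the bowl on it, shove the scale, shift the clip, or disturb the things around it.

Things in the scene. Friction and masses are not known exactly. Their poses are not given: they have to be found in the camera images.
- scale: Mechanical spring scale for clay, loose on the table on four rubber feet (3.2 kg). Cream metal housing 265 mm long (its own x from -75 to +190), 190 mm wide (y), 169 mm high, with a square steel weighing plate above it and a round white dial on its sloping +x end. Origin: on the table, straight under the middle of the plate; z up, x towards the dial end (the dial faces the side away from the robot, turned up to 0.6 rad either way). Must not be moved.
- plate_mid (a point): Middle of the top face of the weighing plate: flat, 200 mm square, 6 mm thick, edges along the scale's x and y, 230 mm above the table when the plate is fully up. The plate moves only straight down (36 mm full range), wherever it is pressed, on a spring of 0.82 N per mm with damping of about 35 N per m/s; the bowl's weight already holds it 3 to 7 mm down. Its frame has the scale's axes; this point moves with the plate.
- corner_a (a point): Middle of the plate's bare corner at scale -x, +y: on the top face, 25 mm in from both edges, 75 mm from plate_mid along each axis. Moves with the plate. The free room round it: 25 mm to the plate's edges, at least 30 mm to the bowl's rim.
- corner_b (a point): The same for the corner at scale -x, -y.
- corner_c (a point): The same for the corner at scale +x, -y (on the dial side).
- corner_d (a point): The same for the corner at scale +x, +y (on the dial side).
- bowl: White ceramic bowl standing loose near the middle of the plate (within 12 mm), 128 mm across the rim, 48 mm high, 0.28 to 0.52 kg; origin at the centre of its underside. Must not be touched or lifted.
- needle (a joint): The dial's black needle, 66 mm from pivot to tip, geared to the plate: its value is 0 with the plate fully up and grows, clockwise as one faces the dial, by 0.1164 rad for each mm the plate goes down (4.19 rad at 36 mm; the dial's 31 ticks are 0.14 rad apart). With only the bowl on it stands at about 0.4 to 0.75.
- needle_tip (a point): Tip of the needle, on the dial.
- clip (a joint): Dark steel marker clip on the dial's rim, set by hand to a weight: an arc piece with a small outward tab at its middle and two thin prongs pointing inwards over the dial. Its value is the needle value at which the needle stands exactly midway between the prongs (set anywhere from 1.75 to 3.0); the prongs stand 0.22 rad to either side of that. Held by friction; must not be shifted.
- clip_mid (a point): Point on the dial's rim midway between the two prongs, 82 mm from the dial's pivot; x points outwards along the radius, y along the rim against the needle's way (a needle still short of the clip has positive y in this frame).
- glaze_jar: Closed white glaze jar, 68 mm across, 85 mm high, standing beside the scale. Leave alone.
- cup: Pinkish bisque cup without handle, 72 mm across, 75 mm high, beside the scale. Leave alone.
- weight_big: Brass knobbed weight, 40 mm across, 58 mm high, beside the scale. Leave alone.
- weight_small: Brass knobbed weight, 28 mm across, 42 mm high, beside the scale. Leave alone.
- brush: Round glaze brush with wooden handle, 190 mm long, 18 mm thick, lying beside the scale. Leave alone.
- rib: Flat wooden potter's rib, 45 x 105 x 6 mm, lying between robot and scale. Leave alone.
- test_tiles: Stack of four bisque test tiles, 60 mm square, 28 mm high, near the scale. Leave alone.
Not all that is in view belongs to the job. Several things have the shape of the bowl; the one meant has the colours described above.

How it is judged:
On the way:
1. a fingertip on a corner of the plate keeps the needle between the clip's prongs for most of a second (y of needle_tip in the frame of clip_mid between -0.0145 and 0.0145 m and x of needle_tip in the frame of clip_mid above -0.04 m and (horizontal distance between the grasp point and corner_a below 0.065 m or horizontal distance between the grasp point and corner_b below 0.065 m or horizontal distance between the grasp point and corner_c below 0.065 m or horizontal distance between the grasp point and corner_d below 0.065 m) and contact force between the fingers and scale above 1 N), for 0.7 s.
At the end, for the whole second after the job is handed in: The plate is up again under the bowl alone (needle below 1.0 rad, still within 0.3 rad/s), the bowl stands on the plate within 25 mm of its middle, and the scale stands still and upright (0.03 rad) within 15 mm of where it was (value of joint needle below 1 rad and velocity of joint needle between -0.3 and 0.3 rad/s and horizontal distance between bowl and plate_mid below 0.025 m and z of bowl in the frame of plate_mid between -0.005 and 0.005 m and linear speed of scale below 0.02 m/s and distance of scale from where it was at the start of the episode below 0.015 m and angle between scale's own z axis and vertical below 0.03 rad); the robot touches nothing.
It fails at once if the needle ran past the clip (its tip more than 19 mm beyond the clip's middle line) (y of needle_tip in the frame of clip_mid below -0.019 m).
It fails at once if the needle whipped back (faster than 14 rad/s, plate rising at 0.12 m/s) (velocity of joint needle below -14 rad/s).
It fails at once if the bowl was touched by the robot, or lifted off the plate (z of bowl in the frame of plate_mid above 0.006 m or contact force between any of the fingers, the arm and bowl above 0.5 N).
It fails at once if the scale was shoved or lifted by 15 mm or tipped, or its clip was shifted by 20 mm (distance of scale from where it was at the start of the episode above 0.015 m or angle between scale's own z axis and vertical above 0.06 rad or distance of clip_mid from where it was at the start of the episode above 0.02 m).
It fails at once if a bystander was moved by more than 25 mm (distance of any of glaze_jar, cup, weight_big, weight_small, brush, rib, test_tiles from where it was at the start of the episode above 0.025 m).
It also fails if it takes over 38 s, if anything falls off the work surface, if the arm or the gripper's body presses on something with over 40 N, if the wrist force passes 120 N, or if a joint passes its speed limit or range.

## Working session

There is one attempt and no reset: what is moved stays moved. The work goes in short steps, Python scripts to look and compute and a tool call to move; the robot and the scene stay as the last step left them, time stands still between calls to the robot, and variables do not carry over. Pictures are saved under pics/ and viewed, at most 10 in all, crops included, and the job is handed in when it is done.

Besides the shell and the picture viewer there is one more tool, called in YAML: its name, and indented under it one key for each argument. send_rows: Moves the arm, as the interface text tells. Its arguments: {"type":"object","properties":{"rows":{"type":"array"},"force":{"type":"number"}},"required":["rows"]}

```bash
mkdir -p pics
cat > h.py <<'E'
from station import *
import numpy as np, cv2, pickle
def snap(n):
    c=camera(n); pickle.dump(c,open(f'{n}.pkl','wb')); return c
def pts(c,px,z=None):
    """pixels -> world; by depth map, or on plane z"""
    px=np.float32(px).reshape(-1,1,2)
    n=cv2.undistortPoints(px,np.array(c['camera_matrix']),np.array(c['D'])).reshape(-1,2)
    R=cv2.Rodrigues(np.array(c['rvec'],float))[0]; t=np.array(c['tvec'],float).ravel()
    d=np.c_[n,np.ones(len(n))]
    if z is None:
        p=px.reshape(-1,2).round().astype(int); s=c['z_map'][p[:,1],p[:,0]]
    else:
        o=-R.T@t; w=d@R; s=(z-o[2])/w[:,2]
    return (d*np.reshape(s,(-1,1))-t)@R
def proj(c,P):
    return cv2.projectPoints(np.float64(P).reshape(-1,1,3),np.float64(c['rvec']),np.float64(c['tvec']),np.float64(c['camera_matrix']),np.float64(c['D']))[0].reshape(-1,2)
E
python3 - <<'E'
from h import *
a=snap('scene');b=snap('top')
for n,c in(('scene',a),('top',b)):
    cv2.imwrite(f'pics/{n}0.png',cv2.resize(c['frame'][:,:,::-1],(800,600),interpolation=cv2.INTER_CUBIC))
    R=cv2.Rodrigues(np.float64(c['rvec']))[0]; print(n,-R.T@np.float64(c['tvec']).ravel())
print(get_obs())
E
```

```text
scene [ 1.46718649 -0.23334836  0.73027225]
top [0.35317017 0.05008013 1.3012521 ]
{'time_s': 0.1, 'qpos': array([ 1.17742161e+00,  3.00415143e-01,  1.52152735e+00,  2.16600911e-05,
        1.32072694e+00, -6.66166903e-02]), 'joint_vel': array([-2.26654332e-04, -1.33169136e-03, -2.05923479e-03, -4.95305783e-05,
        9.98417053e-04,  4.42084000e-04]), 'tau': array([ 1.13553047e-03, -5.32647622e+01, -3.53288519e+01,  7.10049947e-02,
        2.33635266e-02, -5.05634284e-05]), 'ee_pos': array([0.17643555, 0.52064142, 0.17793978]), 'eef_rot': array([-3.14051966e+00, -9.26122926e-05,  2.81482920e+00]), 'force': array([-0.42705157, -0.68550281, -0.56139346]), 'moment': array([ 0.00985594, -0.0064258 , -0.07072418]), 'grip_force': 0.0, 'grip_width': 0.09438614805832365}
```

View pics/scene0.png

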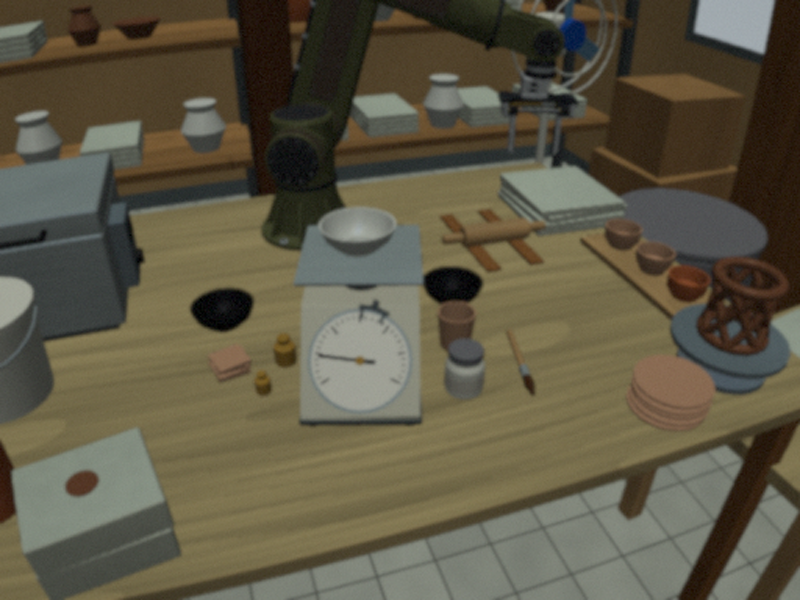

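View pics/top0.png

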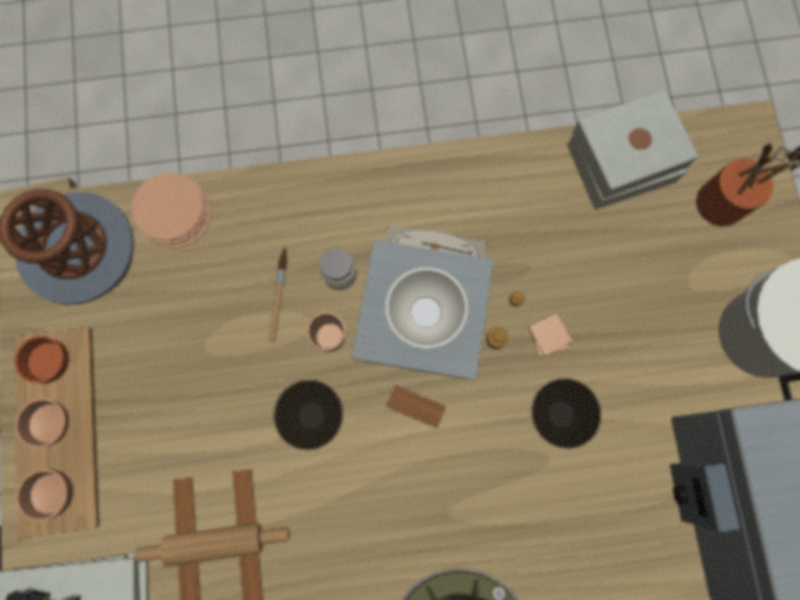

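The scene view shows the dial at about (360,360), the needle pointing left to (318,355) and the clip at (373,308). There are three bowl-shaped things on the table: the white one on the plate at (358,230), and black ones at (222,310) and (452,285). The white one on the plate is the bowl meant, because the task describes it as white ceramic. The top view shows the plate at (425,310), with the near corners a at (370,350) and b at (465,365). Next I measure the plate and the dial.

```bash
cat >> h.py <<'E'
def dial(c,yaw,S):
    """needle/clip view rectified to dial plane: found from white ellipse points"""
    pass
E
python3 - <<'E'
from h import *
b=pickle.load(open('top.pkl','rb'));a=pickle.load(open('scene.pkl','rb'))
f=b['frame'].astype(int)
H,W=f.shape[:2]
yy,xx=np.mgrid[0:H,0:W]
P=pts(b,np.c_[xx.ravel(),yy.ravel()]).reshape(H,W,3)
m=(abs(P[...,2]-.226)<.012)&(b['z_map']>0)&(f[...,2]>f[...,0]+5)
m[:, :200]=0;m[:,340:]=0
m=m.astype(np.uint8)
cs,_=cv2.findContours(m,cv2.RETR_EXTERNAL,cv2.CHAIN_APPROX_NONE)
k=max(cs,key=cv2.contourArea)
zp=np.median(P[...,2][cv2.erode(m,np.ones((5,5)))>0]);print('plate z',zp)
q=pts(b,k.reshape(-1,2),zp)
r=cv2.minAreaRect(np.float32(q[:,:2]*1000));print(r, cv2.boxPoints(r))
# bowl
mb=((P[...,2]>zp+.03)&(P[...,2]<zp+.07)).astype(np.uint8); mb[:, :200]=0;mb[:,340:]=0;mb[:150]=0;mb[250:]=0
cs,_=cv2.findContours(mb,cv2.RETR_EXTERNAL,cv2.CHAIN_APPROX_NONE);k=max(cs,key=cv2.contourArea)
print('bowl',cv2.minEnclosingCircle(np.float32(pts(b,k.reshape(-1,2),zp+.048)[:,:2]*1000)))
# dial plane from scene
f=a['frame']
x0,y0,x1,y1=190,190,272,275
ys,xs=np.mgrid[200:262,203:258]
Q=pts(a,np.c_[xs.ravel(),ys.ravel()]);Q=Q[Q[:,2]>0.02]
for _ in range(4):
    cen=Q.mean(0);n=np.linalg.svd(Q-cen)[2][2];d=(Q-cen)@n;Q=Q[abs(d)<2*d.std()+5e-4]
n*=np.sign(n[0]);print('normal',n,'cen',cen,d.std(),'yaw',np.arctan2(n[1],n[0]))
cv2.imwrite('pics/dial0.png',cv2.resize(f[y0:y1,x0:x1,::-1],None,fx=7,fy=7,interpolation=cv2.INTER_CUBIC))
E
```

```text
plate z 0.22473804193658303
((563.6987915039062, -9.313201904296875), (191.27980041503906, 193.76593017578125), 72.37544250488281) [[ 442.4057    -71.12979 ]
 [ 627.0765   -129.79793 ]
 [ 684.9919     52.503387]
 [ 500.3211    111.171524]]
bowl ((555.5082397460938, -11.924046516418457), 63.194007873535156)
normal [ 0.23225547  0.97120121 -0.05315645] cen [ 0.69858185 -0.04976972  0.10672871] 0.039094667799715745 yaw 1.3360623153560087
```

View pics/dial0.png

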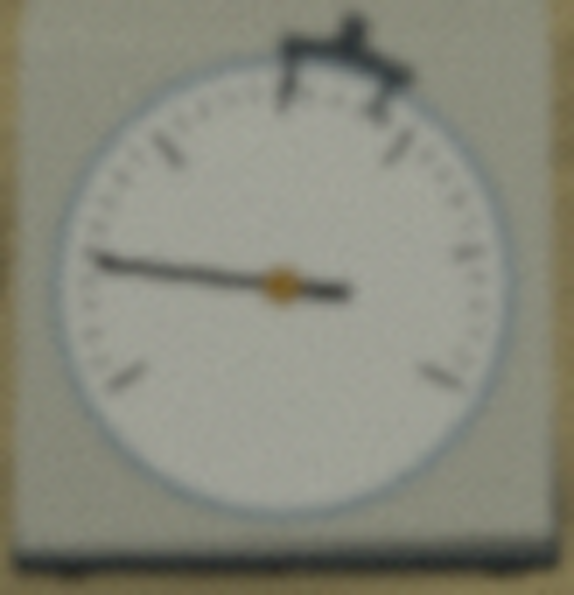

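The bowl is confirmed: it is the white one on the plate, at (0.556, -0.012). The two black bowls stand on the table. In the crop:
- **Pivot:** (282,286).
- **Needle:** tip at (97,258), which gives about 0.67 rad.
- **Clip:** prongs at (287,105) and (378,113), tab at (354,25), which gives a clip value of about 2.36.

So the plate has to go down about 14.5 mm. I'll press corner_a at (0.515, 0.085), which leaves 41 mm to the bowl. First I raise the arm, then travel with the fingers shut.

send_rows:
  rows:
    - {"dz":-37,"jaw":1}
    - {"dz":-38,"jaw":1}
    - {"dz":-38,"jaw":1}
    - {"dz":-37,"jaw":1}
    - {"dx":-20,"dy":-13,"jaw":1}
    - {"dx":-23,"dy":-15,"jaw":1}
    - {"dx":-23,"dy":-15,"jaw":1}
    - {"dx":-23,"dy":-15,"jaw":1}
    - {"dx":-23,"dy":-15,"jaw":1}
    - {"dx":-23,"dy":-15,"jaw":1}
    - {"dx":-23,"dy":-15,"jaw":1}
    - {"dx":-23,"dy":-15,"jaw":1}
  force: 20

```text
invalid input at $.rows[0]: expected keys dx, dy, dz, roll, jaw
```

send_rows:
  rows:
    - {"dx":-23,"dy":-15,"jaw":1}
    - {"dx":-23,"dy":-15,"jaw":1}
    - {"dx":-23,"dy":-15,"jaw":1}
    - {"dx":-23,"dy":-15,"jaw":1}
    - {"dx":-23,"dy":-15,"jaw":1}
    - {"dx":-23,"dy":-15,"jaw":1}
    - {"dx":-23,"dy":-15,"jaw":1}
    - {"dx":-23,"dy":-15,"jaw":1}
    - {"dx":-23,"dy":-15,"jaw":1}
    - {"dx":-23,"dy":-15,"jaw":1}
    - {"dx":-23,"dy":-16,"jaw":1}
    - {"dx":-22,"dy":-10,"jaw":1}

```text
invalid input at $.rows[0]: expected keys dx, dy, dz, roll, jaw
```

send_rows:
  rows:
    - {"dx":0,"dy":0,"dz":-37,"roll":0,"jaw":1}
    - {"dx":0,"dy":0,"dz":-38,"roll":0,"jaw":1}
    - {"dx":0,"dy":0,"dz":-38,"roll":0,"jaw":1}
    - {"dx":0,"dy":0,"dz":-37,"roll":0,"jaw":1}
    - {"dx":-20,"dy":-13,"dz":0,"roll":0,"jaw":1}
    - {"dx":-23,"dy":-15,"dz":0,"roll":0,"jaw":1}
    - {"dx":-23,"dy":-15,"dz":0,"roll":0,"jaw":1}
    - {"dx":-23,"dy":-15,"dz":0,"roll":0,"jaw":1}
    - {"dx":-23,"dy":-15,"dz":0,"roll":0,"jaw":1}
    - {"dx":-23,"dy":-15,"dz":0,"roll":0,"jaw":1}
    - {"dx":-23,"dy":-15,"dz":0,"roll":0,"jaw":1}
    - {"dx":-23,"dy":-15,"dz":0,"roll":0,"jaw":1}
  force: 20

```text
time_s: 1.1
ee_pos: [0.3106, 0.3498, 0.3282]
eef_rot: [-3.141, -0.0, 2.815]
force: [-0.1, 0.5, -0.0]
grip_width: 0.0174
grip_force: 0.0
```

send_rows:
  rows:
    - {"dx":-23,"dy":-15,"dz":0,"roll":0,"jaw":1}
    - {"dx":-23,"dy":-15,"dz":0,"roll":0,"jaw":1}
    - {"dx":-23,"dy":-15,"dz":0,"roll":0,"jaw":1}
    - {"dx":-23,"dy":-15,"dz":0,"roll":0,"jaw":1}
    - {"dx":-23,"dy":-15,"dz":0,"roll":0,"jaw":1}
    - {"dx":-23,"dy":-15,"dz":0,"roll":0,"jaw":1}
    - {"dx":-23,"dy":-15,"dz":0,"roll":0,"jaw":1}
    - {"dx":-23,"dy":-15,"dz":0,"roll":0,"jaw":1}
    - {"dx":-23,"dy":-15,"dz":0,"roll":0,"jaw":1}
    - {"dx":-23,"dy":-15,"dz":0,"roll":0,"jaw":1}
    - {"dx":-18,"dy":-12,"dz":0,"roll":0,"jaw":1}
    - {"dx":0,"dy":0,"dz":0,"roll":0,"jaw":1}

```text
time_s: 2.1
ee_pos: [0.4944, 0.1154, 0.3275]
eef_rot: [-3.14, -0.001, 2.812]
force: [-0.5, 0.4, -0.5]
grip_width: 0.0005
grip_force: 0.0
```

Run:
```python
from h import *
o=get_obs();print(o['ee_pos'],o['eef_rot'],o['grip_width'],o['force'])
R=cv2.Rodrigues(np.float64(0*o['eef_rot']))[0]
from scipy.spatial.transform import Rotation as T
print('tool move mm to corner_a',T.from_euler('xyz',o['eef_rot']).inv().apply(np.array([.515,.085,.2247])-o['ee_pos'])*1000)
c=snap('wrist');cv2.imwrite('pics/w1.png',cv2.resize(c['frame'][:,:,::-1],(640,480)))
```

```text
[0.4943662  0.11540247 0.32752303] [-3.14041046e+00 -1.10569455e-03  2.81192031e+00] 0.000459305135548325 [-0.52263081  0.36961157 -0.47616797]
tool move mm to corner_a [-29.47858916 -21.96387198 102.81653602]
```

View pics/w1.png

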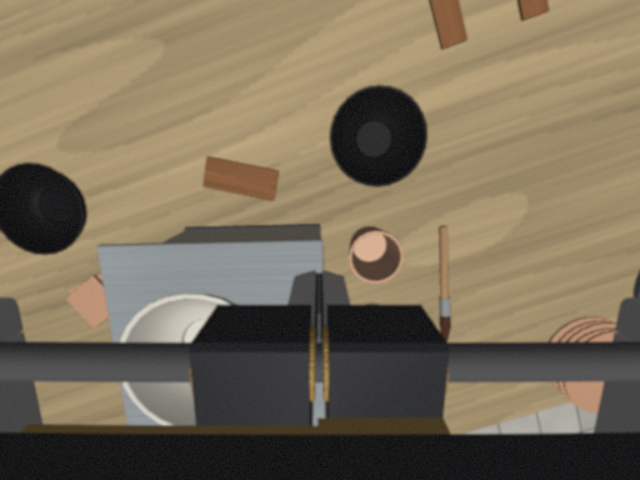

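The wrist view shows the shut fingers at (320,280), just off the plate's near-left corner at (320,240). The bowl is clear, with its rim at (190,300). I move over the corner and go down to about 8 mm above the plate.

send_rows:
  rows:
    - {"dx":-10,"dy":-7,"dz":0,"roll":0,"jaw":1}
    - {"dx":-10,"dy":-6,"dz":0,"roll":0,"jaw":1}
    - {"dx":-9,"dy":-6,"dz":0,"roll":0,"jaw":1}
    - {"dx":0,"dy":0,"dz":15,"roll":0,"jaw":1}
    - {"dx":0,"dy":0,"dz":20,"roll":0,"jaw":1}
    - {"dx":0,"dy":0,"dz":20,"roll":0,"jaw":1}
    - {"dx":0,"dy":0,"dz":20,"roll":0,"jaw":1}
    - {"dx":0,"dy":0,"dz":15,"roll":0,"jaw":1}
    - {"dx":0,"dy":0,"dz":5,"roll":0,"jaw":1}
    - {"dx":0,"dy":0,"dz":0,"roll":0,"jaw":1}
    - {"dx":0,"dy":0,"dz":0,"roll":0,"jaw":1}

```text
time_s: 3.07
ee_pos: [0.5147, 0.0906, 0.2342]
eef_rot: [3.141, 0.001, 2.815]
force: [0.5, 0.0, 0.5]
grip_width: -0.0001
grip_force: 0.0
```

Run:
```python
from h import *
from scipy.spatial.transform import Rotation as T
o=get_obs();print(o['ee_pos'],o['force'])
print('to corner_a',T.from_euler('xyz',o['eef_rot']).inv().apply(np.array([.515,.085,.2247])-o['ee_pos'])*1000)
c=snap('scene');cv2.imwrite('pics/s2.png',cv2.resize(c['frame'][110:280,140:330,::-1],None,fx=3.4,fy=3.4,interpolation=cv2.INTER_CUBIC))
```

```text
[0.51472242 0.09061049 0.23422897] [0.49989103 0.0062007  0.54932495]
to corner_a [-2.05716881 -5.22740069  9.52880991]
```

View pics/s2.png

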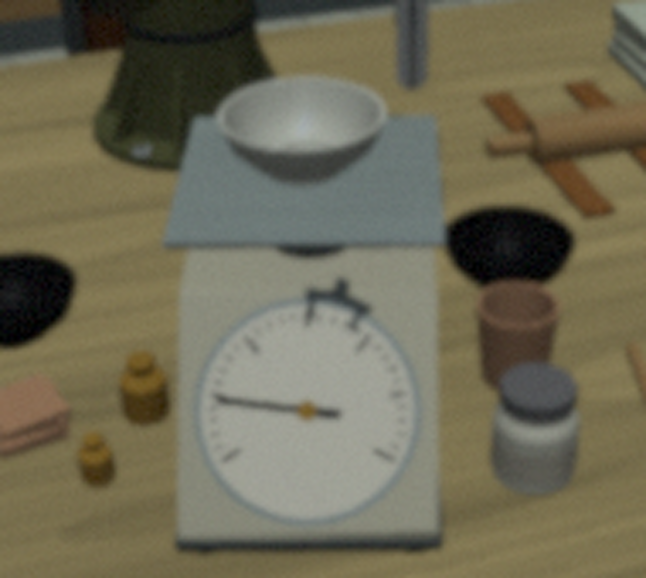

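The fingertip shows at (412,85), slightly above the plate's far-right corner at (437,118). I check that by projecting the TCP and the plate corners into the picture.

Run:
```python
from h import *
c=pickle.load(open('scene.pkl','rb'))
f=lambda P:((proj(c,P)-[140,110])*3.4).round()
print('tcp',f(get_obs()['ee_pos']),'a',f([.515,.085,.2247]))
print('corners',f([[.4424,-.0711,.2247],[.627,-.1298,.2247],[.685,.0525,.2247],[.5003,.1112,.2247]]))
px=np.array([[412,60],[412,75],[430,140],[200,140],[180,230],[430,230]])/3.4+[140,110]
print(pts(c,px).round(3)); print(pts(c,px,.2247).round(3))
b=snap('top');g=lambda P:(proj(b,P)).round()
print('top tcp',g(get_obs()['ee_pos']))
cv2.imwrite('pics/t2.png',cv2.resize(b['frame'][130:270,200:350,::-1],None,fx=4,fy=4,interpolation=cv2.INTER_CUBIC))
```

```text
tcp [[410. 115.]] a [[403. 128.]]
corners [[195. 117.]
 [164. 239.]
 [436. 238.]
 [428. 115.]]
[[ 0.523  0.09   0.287]
 [ 0.518  0.091  0.272]
 [ 0.544  0.098  0.226]
 [ 0.487 -0.076  0.226]
 [ 0.62  -0.117  0.226]
 [ 0.676  0.051  0.226]]
[[ 0.391  0.135  0.225]
 [ 0.421  0.124  0.225]
 [ 0.542  0.098  0.225]
 [ 0.485 -0.076  0.225]
 [ 0.618 -0.117  0.225]
 [ 0.674  0.052  0.225]]
top tcp [[234. 221.]]
```

View pics/t2.png

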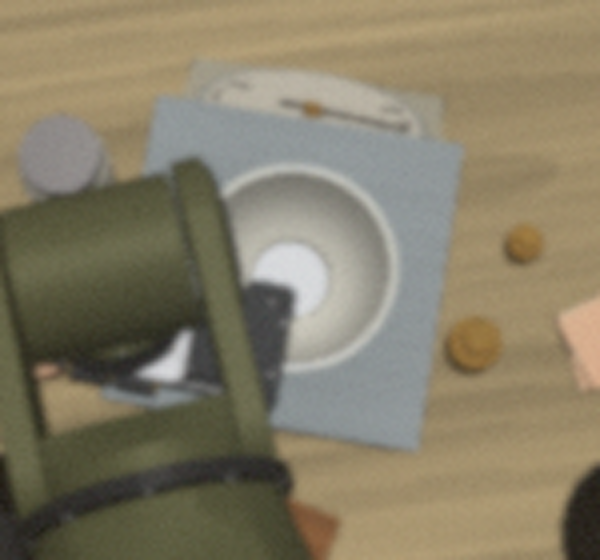

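Run:
```python
from h import *
c=snap('scene');print(get_obs()['ee_pos'])
for n,cc in(('new',c),):
  for r in range(124,150):
    px=[[x,r] for x in (258,261,263)]
    print(r,[(*p.round(3),) for p in pts(cc,px).tolist() and pts(cc,px)], cc['frame'][r,261])
```

```text
[0.51475646 0.0907044  0.23451084]
124 [(np.float64(0.522), np.float64(0.081), np.float64(0.298)), (np.float64(0.523), np.float64(0.089), np.float64(0.297)), (np.float64(0.525), np.float64(0.094), np.float64(0.298))] [58 60 60]
125 [(np.float64(0.52), np.float64(0.082), np.float64(0.294)), (np.float64(0.521), np.float64(0.09), np.float64(0.294)), (np.float64(0.526), np.float64(0.093), np.float64(0.295))] [59 58 57]
126 [(np.float64(0.521), np.float64(0.081), np.float64(0.292)), (np.float64(0.524), np.float64(0.089), np.float64(0.292)), (np.float64(0.523), np.float64(0.095), np.float64(0.291))] [59 60 59]
127 [(np.float64(0.522), np.float64(0.081), np.float64(0.29)), (np.float64(0.524), np.float64(0.089), np.float64(0.289)), (np.float64(0.528), np.float64(0.093), np.float64(0.29))] [62 62 62]
128 [(np.float64(0.521), np.float64(0.081), np.float64(0.286)), (np.float64(0.519), np.float64(0.09), np.float64(0.284)), (np.float64(0.525), np.float64(0.094), np.float64(0.286))] [59 62 63]
129 [(np.float64(0.521), np.float64(0.081), np.float64(0.283)), (np.float64(0.522), np.float64(0.089), np
[... 3272 characters left out ...]
 np.float64(0.095), np.float64(0.224)), (np.float64(0.512), np.float64(0.099), np.float64(0.226))] [103 116 113]
147 [(np.float64(0.512), np.float64(0.084), np.float64(0.225)), (np.float64(0.518), np.float64(0.091), np.float64(0.227)), (np.float64(0.516), np.float64(0.098), np.float64(0.225))] [108 119 117]
148 [(np.float64(0.518), np.float64(0.083), np.float64(0.225)), (np.float64(0.523), np.float64(0.089), np.float64(0.226)), (np.float64(0.523), np.float64(0.095), np.float64(0.225))] [104 116 114]
149 [(np.float64(0.521), np.float64(0.081), np.float64(0.224)), (np.float64(0.528), np.float64(0.088), np.float64(0.226)), (np.float64(0.527), np.float64(0.094), np.float64(0.224))] [104 118 115]
```

The finger column is where it should be, but the visible tip is at z≈0.264 while the TCP reads 0.2345. I'll go down by feel and watch the force.

send_rows:
  rows:
    - {"dx":-2,"dy":-3,"dz":0,"roll":0,"jaw":1}
    - {"dx":0,"dy":0,"dz":3,"roll":0,"jaw":1}
    - {"dx":0,"dy":0,"dz":3,"roll":0,"jaw":1}
    - {"dx":0,"dy":0,"dz":3,"roll":0,"jaw":1}
    - {"dx":0,"dy":0,"dz":3,"roll":0,"jaw":1}
    - {"dx":0,"dy":0,"dz":0,"roll":0,"jaw":1}

```text
time_s: 3.72
ee_pos: [0.515, 0.0872, 0.2206]
eef_rot: [-3.141, -0.001, 2.815]
force: [1.3, -0.8, -0.3]
grip_width: 0.0004
grip_force: 0.0
```

send_rows:
  rows:
    - {"dx":0,"dy":0,"dz":3,"roll":0,"jaw":1}
    - {"dx":0,"dy":0,"dz":3,"roll":0,"jaw":1}
    - {"dx":0,"dy":0,"dz":3,"roll":0,"jaw":1}
    - {"dx":0,"dy":0,"dz":3,"roll":0,"jaw":1}
    - {"dx":0,"dy":0,"dz":0,"roll":0,"jaw":1}

```text
time_s: 4.13
ee_pos: [0.515, 0.0872, 0.2087]
eef_rot: [-3.141, -0.001, 2.815]
force: [0.5, -0.2, -0.1]
grip_width: 0.0003
grip_force: 0.0
```

```bash
cat >> h.py <<'E'
def tip():
    c=snap('scene'); o=get_obs(); u=proj(c,o['ee_pos'])[0].round().astype(int)
    w=pts(c,[[u[0],r] for r in range(u[1]-40,u[1]+8)])
    d=c['z_map'][u[1]-40:u[1]+8,u[0]]
    k=(abs(w[:,0]-o['ee_pos'][0])<.02)&(w[:,2]>.227)
    print('ee',o['ee_pos'].round(4),'F',o['force'].round(1),'visible tip z',w[k,2].min().round(3))
    return c
E
python3 - <<'E'
from h import *
c=tip()
cv2.imwrite('pics/s3.png',cv2.resize(c['frame'][110:280,140:330,::-1],None,fx=3.4,fy=3.4,interpolation=cv2.INTER_CUBIC))
E
```

```text
ee [0.5151 0.0872 0.2091] F [0.1 1.4 0.7] visible tip z 0.238
```

The visible tip is still 29 mm above the reported TCP, so I expect contact at a TCP height of about 0.196.

send_rows:
  rows:
    - {"dx":0,"dy":0,"dz":3,"roll":0,"jaw":1}
    - {"dx":0,"dy":0,"dz":3,"roll":0,"jaw":1}
    - {"dx":0,"dy":0,"dz":2,"roll":0,"jaw":1}
    - {"dx":0,"dy":0,"dz":2,"roll":0,"jaw":1}
    - {"dx":0,"dy":0,"dz":2,"roll":0,"jaw":1}
    - {"dx":0,"dy":0,"dz":2,"roll":0,"jaw":1}
    - {"dx":0,"dy":0,"dz":2,"roll":0,"jaw":1}
    - {"dx":0,"dy":0,"dz":0,"roll":0,"jaw":1}
    - {"dx":0,"dy":0,"dz":0,"roll":0,"jaw":1}

```text
time_s: 4.93
ee_pos: [0.5153, 0.0872, 0.1936]
eef_rot: [3.142, 0.0, 2.815]
force: [-1.3, 0.0, 3.0]
grip_width: 0.0004
grip_force: 1.5
```

```bash
cat >> h.py <<'E'
def needle(c):
    """image angle (dial nearly face-on) of dark needle; pivot by orange boss"""
    f=c['frame'].astype(np.float32); r=f[200:265,195:265]
    hs=cv2.cvtColor(r.astype(np.uint8),cv2.COLOR_RGB2HSV)
    m=(hs[...,1]>110); ys,xs=np.nonzero(m); ctr=np.array([xs.mean(),ys.mean()])
    g=cv2.resize(r.mean(2),None,fx=4,fy=4,interpolation=cv2.INTER_CUBIC)
    th=np.deg2rad(np.arange(-130,131,1)); rad=np.arange(9,21,.5)
    X=(ctr[0]+rad[None]*np.sin(th)[:,None]+.5)*4-.5; Y=(ctr[1]-rad[None]*np.cos(th)[:,None]+.5)*4-.5
    s=cv2.remap(g,X.astype(np.float32),Y.astype(np.float32),cv2.INTER_LINEAR).mean(1)
    k=s.argmin(); w=slice(max(k-8,0),k+9); wt=np.clip(np.median(s)-s[w]-10,0,None)
    a=(th[w]*wt).sum()/wt.sum()
    print('pivot',ctr+[195,200],'needle value',(a+2.095).round(3),'dark',s[k].round(),np.median(s).round()); return a
E
python3 - <<'E'
from h import *
c=tip();needle(c)
E
```

```text
ee [0.5153 0.0872 0.1936] F [-0.6  0.   3.2] visible tip z 0.23
pivot [229.81818182 230.45454545] needle value 1.129 dark 97.0 158.0
```

Contact: the force is 3.2 N and the needle reads 1.13. The clip at 2.36 is about 10.6 mm further, so I press 9 mm and check again.

send_rows:
  rows:
    - {"dx":0,"dy":0,"dz":1.5,"roll":0,"jaw":1}
    - {"dx":0,"dy":0,"dz":1.5,"roll":0,"jaw":1}
    - {"dx":0,"dy":0,"dz":1.5,"roll":0,"jaw":1}
    - {"dx":0,"dy":0,"dz":1.5,"roll":0,"jaw":1}
    - {"dx":0,"dy":0,"dz":1.5,"roll":0,"jaw":1}
    - {"dx":0,"dy":0,"dz":1.5,"roll":0,"jaw":1}
    - {"dx":0,"dy":0,"dz":0,"roll":0,"jaw":1}
    - {"dx":0,"dy":0,"dz":0,"roll":0,"jaw":1}

```text
time_s: 5.65
ee_pos: [0.5154, 0.0872, 0.1851]
eef_rot: [3.141, 0.001, 2.815]
force: [-3.9, -0.2, 9.9]
grip_width: 0.0003
grip_force: 5.0
```

Run:
```python
from h import *
c=tip();needle(c)
cv2.imwrite('pics/d4.png',cv2.resize(c['frame'][190:275,190:272,::-1],None,fx=7,fy=7,interpolation=cv2.INTER_CUBIC))
```

```text
ee [0.5153 0.0872 0.1851] F [-4.1 -1.4  9.3] visible tip z 0.229
pivot [229.8 230.5] needle value 2.114 dark 99.0 159.0
```

View pics/d4.png

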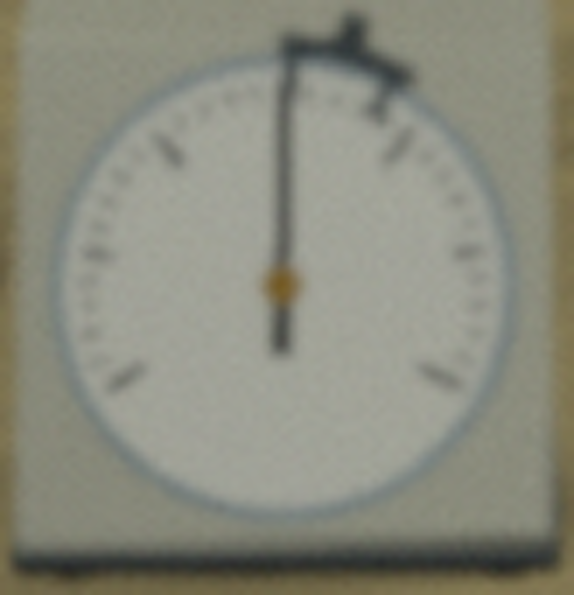

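The needle stands at the first prong, (287,80). The middle of the clip is about 0.24 rad further on, so I press 2 mm more and hold.

send_rows:
  rows:
    - {"dx":0,"dy":0,"dz":1,"roll":0,"jaw":1}
    - {"dx":0,"dy":0,"dz":1,"roll":0,"jaw":1}
    - {"dx":0,"dy":0,"dz":0,"roll":0,"jaw":1}
    - {"dx":0,"dy":0,"dz":0,"roll":0,"jaw":1}

```text
time_s: 6.03
ee_pos: [0.5154, 0.0872, 0.1833]
eef_rot: [3.141, 0.001, 2.815]
force: [-4.5, 0.8, 10.8]
grip_width: 0.0005
grip_force: 5.7
```

Run:
```python
from h import *
c=tip();needle(c)
cv2.imwrite('pics/d5.png',cv2.resize(c['frame'][190:275,190:272,::-1],None,fx=7,fy=7,interpolation=cv2.INTER_CUBIC))
```

```text
ee [0.5154 0.0872 0.1833] F [-4.8 -0.2 11.8] visible tip z 0.228
pivot [229.90909091 230.36363636] needle value 2.305 dark 100.0 159.0
```

View pics/d5.png

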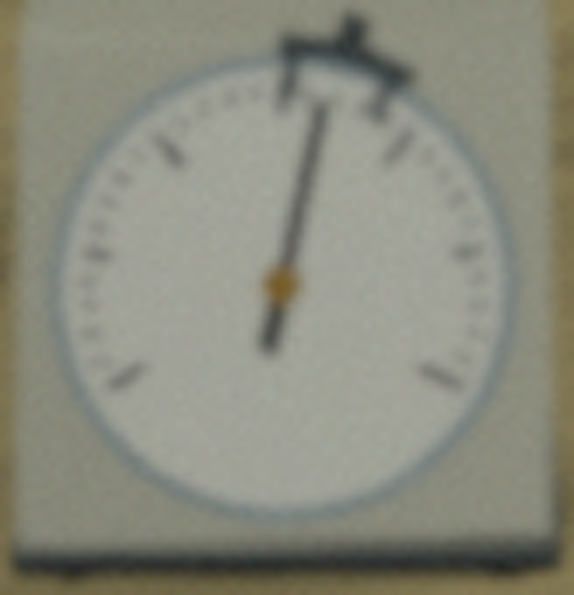

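The needle tip at (322,105) stands between the prongs at (287,100) and (378,113), slightly left of the middle. I add 0.5 mm and hold for over a second.

send_rows:
  rows:
    - {"dx":0,"dy":0,"dz":0.5,"roll":0,"jaw":1}
    - {"dx":0,"dy":0,"dz":0,"roll":0,"jaw":1}
    - {"dx":0,"dy":0,"dz":0,"roll":0,"jaw":1}
    - {"dx":0,"dy":0,"dz":0,"roll":0,"jaw":1}
    - {"dx":0,"dy":0,"dz":0,"roll":0,"jaw":1}
    - {"dx":0,"dy":0,"dz":0,"roll":0,"jaw":1}
    - {"dx":0,"dy":0,"dz":0,"roll":0,"jaw":1}
    - {"dx":0,"dy":0,"dz":0,"roll":0,"jaw":1}
    - {"dx":0,"dy":0,"dz":0,"roll":0,"jaw":1}
    - {"dx":0,"dy":0,"dz":0,"roll":0,"jaw":1}
    - {"dx":0,"dy":0,"dz":0,"roll":0,"jaw":1}
    - {"dx":0,"dy":0,"dz":0,"roll":0,"jaw":1}

```text
time_s: 7.08
ee_pos: [0.5154, 0.0872, 0.1829]
eef_rot: [3.141, 0.001, 2.815]
force: [-4.5, -0.7, 11.9]
grip_width: 0.0004
grip_force: 5.9
```

Run:
```python
from h import *
c=tip();needle(c)
```

```text
ee [0.5154 0.0872 0.1828] F [-3.5 -0.2 11.4] visible tip z 0.231
pivot [229.90909091 230.36363636] needle value 2.355 dark 100.0 159.0
```

send_rows:
  rows:
    - {"dx":0,"dy":0,"dz":0,"roll":0,"jaw":1}
    - {"dx":0,"dy":0,"dz":0,"roll":0,"jaw":1}
    - {"dx":0,"dy":0,"dz":0,"roll":0,"jaw":1}
    - {"dx":0,"dy":0,"dz":0,"roll":0,"jaw":1}

```text
time_s: 7.47
ee_pos: [0.5154, 0.0872, 0.1829]
eef_rot: [3.141, 0.001, 2.815]
force: [-4.6, 0.1, 11.2]
grip_width: 0.0003
grip_force: 5.9
```

The needle held at 2.355, the middle of the clip, for over a second. Now I ease the plate up at 1.5 mm per row (18 mm/s).

send_rows:
  rows:
    - {"dx":0,"dy":0,"dz":-1,"roll":0,"jaw":1}
    - {"dx":0,"dy":0,"dz":-1.5,"roll":0,"jaw":1}
    - {"dx":0,"dy":0,"dz":-1.5,"roll":0,"jaw":1}
    - {"dx":0,"dy":0,"dz":-1.5,"roll":0,"jaw":1}
    - {"dx":0,"dy":0,"dz":-1.5,"roll":0,"jaw":1}
    - {"dx":0,"dy":0,"dz":-1.5,"roll":0,"jaw":1}
    - {"dx":0,"dy":0,"dz":-1.5,"roll":0,"jaw":1}
    - {"dx":0,"dy":0,"dz":-1.5,"roll":0,"jaw":1}
    - {"dx":0,"dy":0,"dz":-1.5,"roll":0,"jaw":1}
    - {"dx":0,"dy":0,"dz":-1.5,"roll":0,"jaw":1}
    - {"dx":0,"dy":0,"dz":-1.5,"roll":0,"jaw":1}
    - {"dx":0,"dy":0,"dz":-1.5,"roll":0,"jaw":1}

```text
time_s: 8.47
ee_pos: [0.5152, 0.0872, 0.1993]
eef_rot: [-3.141, -0.0, 2.815]
force: [-0.4, 0.2, -0.4]
grip_width: 0.0004
grip_force: 0.0
```

send_rows:
  rows:
    - {"dx":0,"dy":0,"dz":-1.5,"roll":0,"jaw":1}
    - {"dx":0,"dy":0,"dz":-2,"roll":0,"jaw":1}
    - {"dx":0,"dy":0,"dz":-4,"roll":0,"jaw":1}
    - {"dx":0,"dy":0,"dz":-8,"roll":0,"jaw":1}
    - {"dx":0,"dy":0,"dz":-15,"roll":0,"jaw":1}
    - {"dx":0,"dy":0,"dz":-20,"roll":0,"jaw":1}
    - {"dx":0,"dy":0,"dz":-20,"roll":0,"jaw":1}
    - {"dx":0,"dy":0,"dz":-20,"roll":0,"jaw":1}
    - {"dx":0,"dy":0,"dz":-10,"roll":0,"jaw":1}
    - {"dx":0,"dy":0,"dz":0,"roll":0,"jaw":1}
    - {"dx":0,"dy":0,"dz":0,"roll":0,"jaw":1}
    - {"dx":0,"dy":0,"dz":0,"roll":0,"jaw":1}

```text
time_s: 9.47
ee_pos: [0.5149, 0.0872, 0.2987]
eef_rot: [-3.141, -0.002, 2.815]
force: [-1.0, -0.7, -0.2]
grip_width: 0.0003
grip_force: 0.0
```

Run:
```python
from h import *
c=snap('scene');needle(c);o=get_obs();print(o['ee_pos'],o['force'],o['joint_vel'].round(3))
cv2.imwrite('pics/s6.png',cv2.resize(c['frame'][90:280,130:330,::-1],None,fx=3,fy=3,interpolation=cv2.INTER_CUBIC))
```

```text
pivot [229.90909091 230.36363636] needle value 0.676 dark 97.0 157.0
[0.51494351 0.08718452 0.29870412] [ 0.0766909   0.24685353 -0.32405588] [-0.     0.001 -0.005 -0.001  0.001 -0.   ]
```

View pics/s6.png

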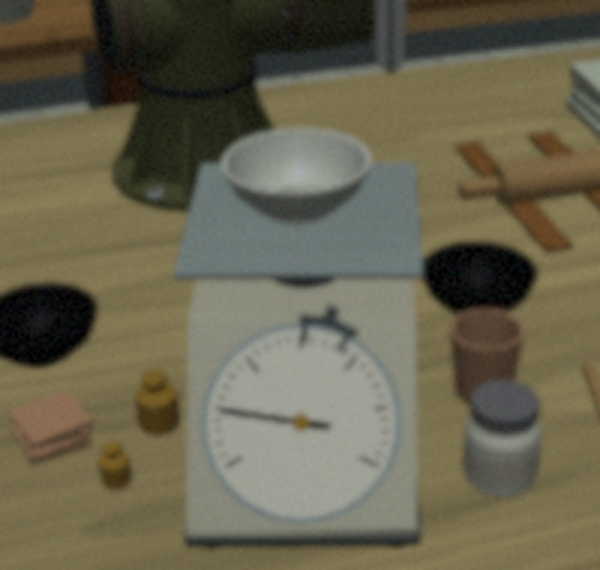

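The needle is back at 0.68, tip at (222,410). The bowl (295,170), the clip (328,322) and the things around the scale are where they were, and the fingers at (390,60) are clear of the plate. I hand in.

```bash
python3 -c "
from station import *
print(hand_in())"
```

```text
the job is handed in; nothing more can be done
None
```

I pressed corner_a until the needle stood midway between the clip's prongs (2.355 rad), held it there for over a second, and eased the plate back up to the bowl's reading (0.68 rad); the job is handed in, but no verdict came back.

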